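# Unlatch the sample case and fetch the moisture dish

### The arm

A 6-joint arm with a two-finger parallel gripper is mounted at the origin on a cart in front of the work surface, level with it; the furniture and walls round the work are solid. World frame = base frame: x ahead of the robot, y to its left, z up, the work surface at z = 0. Lengths are in m, angles in rad, forces in N, time in s.
With the tool pointing down it reaches from about 0.35 to 0.975 m from the base axis. Payload 17.4 kg.
Tool frame: the origin (TCP) lies at the very end of the fingers, on their centre line; the grasp point (between the pads) lies 19 mm behind it; z points along the fingers, y is the line along which they close (so a half turn about z gives the same grasp; the last joint's range is limited). The gripper opens to 85 mm and grips with 20 to 120 N. Pads are 22 mm wide; open, the fingers measure 114 mm over their backs; the gripper's body (76 mm by 85 mm) begins 54 mm behind the grasp point. The pads swing forward as they close: fully open they stand 13 mm farther back than shut.
Start: joints at [-1.183, 0.116, 1.442, -0, 1.584, -0.038], TCP at [0.279, -0.615, 0.231] pointing down, gripper open.
Joint ranges: [-2.83, 2.83], [-0.83, 2.19], [0.07, 2.5], [-1.14, 4.28], [0.01, 3], [-2.97, 2.97]. Speed limits (rad/s): [1.89, 1.89, 2.22, 3.14, 3.14, 3.14].

### API

Orientations are given as a unit quaternion [x, y, z, w].
In Python, from bench import robot, get_image, calibration gives the robot as it stands. The module is installed in compiled form; this text tells all that it offers.
- The arm moves only by the tool step_arm, never from a script. Its argument "steps" is a list that holds one entry, the list of rows, each a list of 5 numbers: the closure, from 0 (fully open) to 1 (shut), then the shift along the world's x, y, z in mm, then the turn about the world's z in degrees. A call has 1 to 5 rows; each row shifts and turns the commanded pose from where the row before left it; what a row does not reach is not made up. A row lasts 1/8 s, in which the tool goes at most 62.5 mm and 10.7 degrees, less where a joint would pass 70% of its speed; a pose out of reach is approached as far as the arm can. A call with a gripper value outside its range is refused whole. The fingers move at their own pace and stop on an object; "force" is the grip in N (left out, the last holds). Time passes only in rows, so rows that do not move let the fingers close. It gives the time, the measured TCP pose, the force, the opening and the grip force at its end, in the units of the state.
- robot.state(): the state, without advancing time (a new reading comes with each control period).
- get_image(name): name is "scene" or "top" or "wrist"; returns the picture (384x512x3 uint8, red, green, blue); there is no depth.
- calibration(name): a dict with "camera_matrix" (3x3 intrinsics, pixels), "k1" (the pictures are not rectified: a ray, as slopes to the right and down, at radius r is drawn at 1 + k1 r^2 times it, then the intrinsics apply), "R" (3x3) and "t" (3): a world point X has camera coordinates R X + t. Camera axes: x right, y down, z forward; pixel columns grow to the right and rows downward; lengths in m; the calibration is good to about 2 mm. A picture is of the moment at which its call begins: read the wrist's pose just before it. calibration takes no time and is no camera call; for the wrist camera it gives the pose at the moment of the call.
- robot.close_job(): hands the job in; it is judged then, once.
The state is a dict: "clock": time; "q": joint angles; "qd": joint speeds; "tau": joint torques, N m; "eef_pos": TCP position; "tcp_rot": TCP orientation; "ft_force": force on the tool from outside, world axes, zero at the start; "wrist_torque": the same for the moment, N m; "opening": opening from 0.0 (shut) to 1.0 (fully open); "finger_force": force on a finger pad.
Only numpy, scipy, OpenCV 4.12 (cv2) and the standard library are available. Lean on these libraries where they do the work, as an engineer would, in place of code of your own. Each camera call takes 0.05 s, during which the arm holds its last target. There are 200 camera calls.

### The job

The closed sample case is held by the lever latch on its front, which swings free to one side only - you cannot see which, so feel for it without shoving the case about. Swing the lever right over until it lies down, lift the lid by the grip on its top until it stands open past upright by itself, then take the small metal dish out of the case and set it down flat in the grey tray. Leave the case where it stands and do not disturb the bowl, bottle and vial.

Things in the scene. Friction and masses are not known exactly. Their poses are not given: they have to be found in the camera images.
- case: Grey plastic sample case, loose on the worktop, 3.5 kg: it slides if a blocked lever is pushed with more than about 10 N. Body 150 (x) x 200 (y) x 60 mm high, walls 5 mm, inner floor 8 mm up. Origin: centre of its underside; x points from its front (latch, robot side) to the hinge side, y left, z up. The latch and the lid's lip are at y = 0.
- latch_axle (a point): Axle of the latch lever, 97 mm in front of the case's centre and 24 mm above the worktop, on a dark round boss of 42 mm diameter. The lever swings about the case's x axis, in front of the case's front wall.
- latch_knob (a point): Centre of the black knob at the end of the steel latch lever: 16 mm (y) x 14 mm (x) x 26 mm tall while the lever stands up, 73 mm from the axle (knob from 60 to 86 mm). The lever's stem is 12 mm wide. Its hook, 50 mm from the axle, reaches back over the steel lip of the lid's front edge, so that the lid is locked.
- latch (a joint): Lever angle, rad: about 0 (start) upright over the lip; positive = top to the robot's right (case -y), negative = left (+y); 1.6 or -1.6 lying level before the case. Frees the lid beyond 0.45. Moves to one side only; which varies and nothing shows it. The wrong way it stops dead after about 0.24 rad (17 mm at the knob). The right way takes 2 N at the knob; it stays where left.
- lid (a joint): Angle of the lid, rad: 0 closed, 1.57 upright, 1.9 fully open, leaning back against its stop. Below upright it falls shut, past upright it falls open. 0.2 kg.
- lid_grip (a point): Centre of the holding part of the upright black grip on the lid, on the lid's centre line, 120 mm in front of the hinge axis and (closed) 92 mm above the worktop. The grip is a fin 14 mm wide (case y), 24 mm along x, its top 106 mm above the worktop; the lid's top is at 70 mm. It turns with the lid.
- lid_hinge (a point): Middle of the lid's hinge axis, 75 mm behind the case's centre, 60 mm above the worktop; the axis lies along the case's y. The lid is 10 mm thick and 150 mm from hinge to front edge.
- dish: Small round aluminium dish with its slip lid on, 53 mm across, 23 mm high (hard body 50 mm across, 21 mm high), 18 g. Stands on the floor of the case, near its middle, hidden until the lid is open. Origin: centre of its underside, z up.
- tray: Shallow grey plastic tray, 110 (its x) x 150 (its y) x 26 mm high, walls and floor 2 mm, on the worktop to the left or right of the case. Origin: centre of its underside.
- bowl: Clear plastic bowl, 120 mm across, 52 mm high, on the other side from the tray. Bystander. Origin under its centre.
- bottle: White reagent bottle, 60 mm across, 139 mm high, behind the work. Bystander. Origin under its centre.
- vial: Glass vial with white cap, 33 mm across, 78 mm high, behind the work. Bystander. Origin under its centre.
Not all that is in view belongs to the job. Several things have the shape of the tray; the one meant has the colours described above.

How it is judged:
On the way, in this order (a step that is already met when the one before it is completed fails the run):
1. the latch lever is swung right over to its free side (beyond 1.2 rad) ((value of joint latch above 1.2 rad or value of joint latch below -1.2 rad)), for 0.2 s.
2. with the lever over, the lid is opened past upright (beyond 1.65 rad) ((value of joint latch above 1.2 rad or value of joint latch below -1.2 rad) and value of joint lid above 1.65 rad), for 0.2 s.
At the end, for the whole second after the job is handed in: The dish lies upright (within 0.15 rad), still and released on the floor of the tray, inside its walls, the tray on the worktop; the lid stands open past 1.65 rad and the latch lever lies over past 1.2 rad (all of step 2 and x of dish in the frame of tray between -0.035 and 0.035 m and y of dish in the frame of tray between -0.055 and 0.055 m and z of dish in the frame of tray between -0.002 and 0.008 m and angle between dish's own z axis and vertical below 0.15 rad and linear speed of dish below 0.02 m/s and height (world z) of tray below 0.008 m); the robot touches nothing.
It fails at once if the case is shoved more than 30 mm or tipped (distance of case from where it was at the start of the episode above 0.03 m or angle between case's own z axis and vertical above 0.12 rad).
It fails at once if a bystander is moved more than 30 mm or tipped (distance of any of bowl, bottle, vial from where it was at the start of the episode above 0.03 m or angle between any of bowl, bottle, vial's own z axis and vertical above 0.3 rad).
It also fails if it takes over 72 s, if anything falls off the work surface, if the arm or the gripper's body presses on something with over 40 N, if the wrist force passes 120 N, or if a joint passes its speed limit or range.

## Working session

There is one attempt and no reset: what is moved stays moved. The work goes in short steps, Python scripts to look and compute and a tool call to move; the robot and the scene stay as the last step left them, time stands still between calls to the robot, and variables do not carry over. Pictures are saved under pics/ and viewed, at most 12 in all, crops included, and the job is handed in when it is done.

Besides the shell and the picture viewer there is one more tool, called after ">>>" in YAML: its name, and indented under it one key for each argument. step_arm: Moves the arm, as the interface text tells. Its arguments: {"type":"object","properties":{"steps":{"type":"array","items":{"type":"array","items":{"type":"array","items":{"type":"number"}}}},"force":{"type":"number"}},"required":["steps"]}

```bash
mkdir -p pics; python3 - <<'E'
from bench import robot,get_image,calibration
import cv2
for n in("scene","top"):
    cv2.imwrite(f"pics/{n}0.png",cv2.cvtColor(get_image(n),cv2.COLOR_RGB2BGR))
    print(n,calibration(n))
s=robot.state();print(s["clock"],s["eef_pos"],s["tcp_rot"],s["ft_force"],s["opening"])
E
```

```text
scene {'camera_matrix': array([[389.25702504,   0.        , 249.48539891],
       [  0.        , 389.25702504, 190.60767569],
       [  0.        ,   0.        ,   1.        ]]), 'k1': -0.016071084958008214, 'R': array([[ 0.88292876, -0.46941271,  0.00940838],
       [-0.24839447, -0.48402778, -0.83905738],
       [ 0.39841812,  0.7384909 , -0.54396157]]), 't': array([-0.55517497,  0.14204234,  1.59392175])}
top {'camera_matrix': array([[350.69282969,   0.        , 260.30420553],
       [  0.        , 350.69282969, 191.46690749],
       [  0.        ,   0.        ,   1.        ]]), 'k1': -0.0318354386565518, 'R': array([[ 0.01347017, -0.9997459 , -0.01807434],
       [-0.99492827, -0.01159889, -0.09991598],
       [ 0.09968095,  0.01932856, -0.9948317 ]]), 't': array([-0.14135769,  0.57299947,  1.39961852])}
0.1 [ 0.27874136 -0.61457201  0.23064141] [ 9.77422429e-01  2.11293942e-01 -9.07793406e-05 -5.07390698e-04] [ 0.4951435   0.16401375 -0.06376643] 1.0041123889261527
```

View pics/scene0.png

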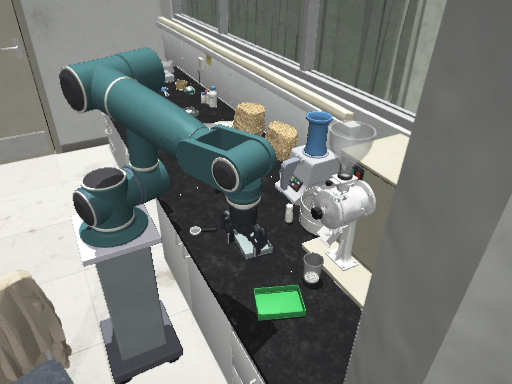

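View pics/top0.png

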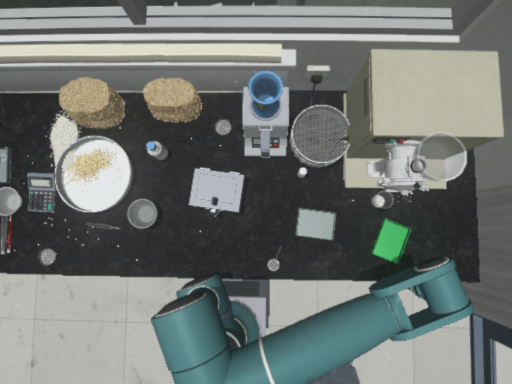

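Scene: the case is at top pixel (216,190) with its latch at the lower edge (214,203). Tray candidates are the grey one at (316,224) and the green one at (392,241); I choose the grey one. The bowl is at (142,213), the bottle at (156,150) and the vial at (302,173). The close crop comes next.

```bash
cat > h.py <<'E'
import numpy as np, cv2
from bench import robot,get_image,calibration
def ray(c,uv):
    K=c["camera_matrix"];d=np.array([(uv[0]-K[0,2])/K[0,0],(uv[1]-K[1,2])/K[1,1]])
    u=d.copy()
    for _ in range(10): u=d/(1+c["k1"]*(u@u))
    R=c["R"];return -R.T@c["t"],R.T@np.array([*u,1])
def onz(c,uv,z):
    o,d=ray(c,uv);return o+d*(z-o[2])/d[2]
def proj(c,X):
    p=c["R"]@np.array(X)+c["t"];u=p[:2]/p[2];u=u*(1+c["k1"]*(u@u));K=c["camera_matrix"]
    return np.array([K[0,0]*u[0]+K[0,2],K[1,1]*u[1]+K[1,2]])
def save(n,f,box=None,s=1):
    im=cv2.cvtColor(get_image(n),cv2.COLOR_RGB2BGR)
    if box: im=im[box[1]:box[3],box[0]:box[2]]
    cv2.imwrite("pics/"+f,cv2.resize(im,None,fx=s,fy=s,interpolation=cv2.INTER_CUBIC)); return im
E
python3 - <<'E'
from h import *
c=calibration("top")
im=cv2.imread("pics/top0.png")
cv2.imwrite("pics/crop.png",cv2.resize(im[150:260,180:345],None,fx=4.8,fy=4.8,interpolation=cv2.INTER_CUBIC))
hsv=cv2.cvtColor(im,cv2.COLOR_BGR2HSV)
m=((hsv[...,1]<60)&(hsv[...,2]>100)).astype(np.uint8)
for (x0,y0,x1,y1),z in (((180,155,250,220),.07),((285,195,345,250),.026)):
    k=np.zeros_like(m);k[y0:y1,x0:x1]=m[y0:y1,x0:x1]
    cs,_=cv2.findContours(k,0,1);q=max(cs,key=cv2.contourArea)
    w=np.array([onz(c,p[0],z)[:2] for p in q]).astype(np.float32)
    r=cv2.minAreaRect(w);print(r,cv2.boxPoints(r).round(3).tolist())
    print(cv2.minAreaRect(q))
for n,uv,z in(("bowl",(142,213),.05),("bottle",(156,150),.12),("vial",(302,173),.07)):print(n,onz(c,uv,z).round(3))
E
```

```text
((0.5720950365066528, 0.04148901253938675), (0.20233707129955292, 0.17304730415344238), 82.93019104003906) [[0.4740000069141388, -0.04800000041723251], [0.6460000276565552, -0.07000000029802322], [0.6700000166893005, 0.13099999725818634], [0.49900001287460327, 0.15299999713897705]]
((215.69998168945312, 190.60000610351562), (51.05311584472656, 43.69919967651367), 8.130102157592773)
((0.44704216718673706, -0.3587794303894043), (0.15147550404071808, 0.11024188250303268), 83.24100494384766) [[0.382999986410141, -0.42800000309944153], [0.49300000071525574, -0.4399999976158142], [0.5109999775886536, -0.28999999165534973], [0.4009999930858612, -0.2770000100135803]]
((315.7713623046875, 223.75277709960938), (37.85326385498047, 27.419906616210938), 7.431407928466797)
bowl [0.48 0.34 0.05]
bottle [0.723 0.271 0.12 ]
vial [ 0.646 -0.299  0.07 ]
```

View pics/crop.png

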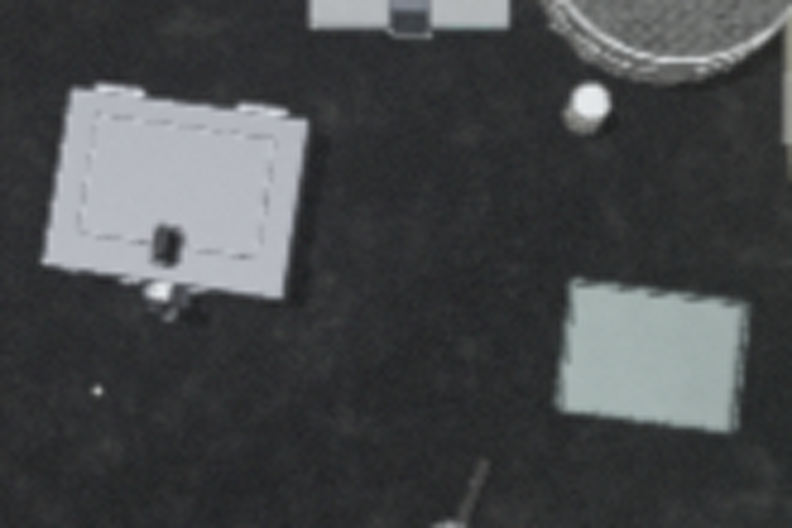

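The crop confirms the plain lidded case with its black fin at crop (167,243) and lever at (163,300). The grey-green tray at (655,355) is the uncoloured one and is the target. I'll refine the poses from these corners and check the wrist camera geometry.

```bash
python3 - <<'E'
from h import *
c=calibration("top")
f=lambda x,y:(180+x/4.8-.4,150+y/4.8-.4)
P=np.array([onz(c,f(*p),.07)[:2] for p in((42,264),(284,298),(308,120),(70,88))])
print(P.round(3)); 
for a,b in((0,3),(1,2),(1,0),(2,3)):
    d=P[b]-P[a];print(np.hypot(*d),np.degrees(np.arctan2(d[1],d[0])))
yaw=np.radians(-7.5);R=np.array([[np.cos(yaw),-np.sin(yaw)],[np.sin(yaw),np.cos(yaw)]])
C=P.mean(0);print("case",C,"fin px->",onz(c,f(167,243),.1)[:2],"pred fin",C+R@[-.045,0],"knob pred",C+R@[-.097,0])
print("knob px",(proj(c,[*(C+R@[-.097,0]),.11])-[180,150]+.4)*4.8)
w=calibration("wrist");s=robot.state();T=np.array(s["eef_pos"])
print("wrist cam pos-tcp",-w["R"].T@w["t"]-T,"R",w["R"].round(3).tolist(),w["camera_matrix"][0,0])
E
```

```text
[[ 0.515  0.149]
 [ 0.49  -0.051]
 [ 0.637 -0.068]
 [ 0.662  0.13 ]]
0.14798303273322938 -7.148815837520221
0.14833188121306523 -6.5793689163191065
0.20175399591826992 82.78405666694606
0.20027967974105756 82.88126491862039
case [0.5758591  0.03982003] fin px-> [0.53139213 0.04135626] pred fin [0.53124408 0.04569371] knob pred [0.47968895 0.05248107]
knob px [149.52047757 306.66076208]
wrist cam pos-tcp [0.0740682  0.03287403 0.1419255 ] R [[0.413, -0.911, -0.003], [-0.863, -0.393, 0.319], [-0.292, -0.129, -0.948]] 336.95232991717285
```

>>> step_arm:
  steps:
    - [[1, 20, 55, 14, -7], [1, 20, 55, 14, -7], [1, 20, 55, 14, -7], [1, 20, 55, 14, -7], [1, 20, 55, 13, -3.4]]

```text
clock: 0.72
eef_pos: [0.379, -0.3379, 0.3006]
tcp_rot: [0.998, -0.063, 0.0, -0.0]
ft_force: [0.8, 0.2, 0.7]
opening: -0.001
finger_force: 0.0
```

>>> step_arm:
  steps:
    - [[1, 18, 58, 0, 0], [1, 18, 58, 0, 0], [1, 18, 58, 0, 0], [1, 18, 58, 0, 0], [1, 18, 58, 0, 0]]

```text
clock: 1.35
eef_pos: [0.4688, -0.0477, 0.3003]
tcp_rot: [0.998, -0.061, 0.0, 0.0]
ft_force: [0.5, -0.6, -0.7]
opening: -0.004
finger_force: 0.0
```

>>> step_arm:
  steps:
    - [[1, 0, 0, 0, 0], [1, 0, 0, 0, 0]]

```text
clock: 1.6
eef_pos: [0.4687, -0.0498, 0.3001]
tcp_rot: [0.998, -0.061, -0.0, 0.0]
ft_force: [0.6, -0.9, -0.3]
opening: 0.001
finger_force: 0.0
```

```bash
python3 - <<'E'
from h import *
s=robot.state();c=calibration("wrist")
save("wrist","w1.png",None,1.5)
print(s["clock"],s["eef_pos"],s["tcp_rot"],s["ft_force"]);np.save("w1.npy",c,allow_pickle=True)
for n,p in(("fin",(.5313,.0455,.106)),("knob",(.4797,.0523,.110)),("axle",(.4797,.0523,.024)),("FL",(.515,.149,.07)),("FR",(.49,-.051,.07))):print(n,proj(c,p)*1.5)
E
```

```text
1.6 [ 0.46869403 -0.04976049  0.3000832 ] [ 9.98157402e-01 -6.06774052e-02 -2.11971689e-04  9.48458431e-05] [ 0.56526703 -0.9300366  -0.25332097]
fin [230.68090923 172.56452929]
knob [234.9518762  250.61988805]
axle [264.01438219 225.71537779]
FL [118.68857804 208.7834248 ]
FR [383.8560043  207.21935872]
```

View pics/w1.png

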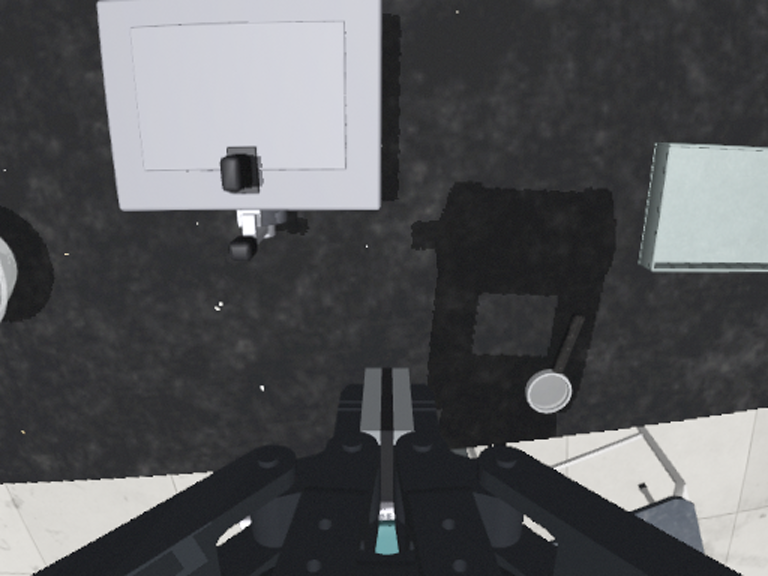

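The wrist view shows the fin at (237,172) and the knob at (242,249), both within 3 mm of prediction. I'll go down to the right of the knob and feel leftwards.

>>> step_arm:
  steps:
    - [[1, 5, 50, -30, 0], [1, 0, 8, -58, 0], [1, 0, 0, -60, 0], [1, 0, 0, -60, 0], [1, 0, 0, 0, 0]]

```text
clock: 2.28
eef_pos: [0.4716, 0.0071, 0.0888]
tcp_rot: [0.998, -0.062, -0.003, 0.0]
ft_force: [-0.2, 0.5, 0.6]
opening: -0.002
finger_force: 0.0
```

>>> step_arm:
  steps:
    - [[1, 0.6, 5, 0, 0], [1, 0.6, 5, 0, 0], [1, 0.4, 3, 0, 0], [1, 0.4, 3, 0, 0], [1, 0, 0, 0, 0]]

```text
clock: 2.9
eef_pos: [0.4759, 0.0245, 0.0926]
tcp_rot: [0.998, -0.061, 0.0, -0.0]
ft_force: [0.5, -0.8, -0.7]
opening: -0.004
finger_force: 0.0
```

>>> step_arm:
  steps:
    - [[1, 0.4, 3, 0, 0], [1, 0.4, 3, 0, 0], [1, 0, 0, 0, 0]]

```text
clock: 3.28
eef_pos: [0.4766, 0.0304, 0.0923]
tcp_rot: [0.998, -0.061, -0.0, -0.0]
ft_force: [-0.2, -0.3, 0.3]
opening: -0.001
finger_force: 0.0
```

>>> step_arm:
  steps:
    - [[1, 0.4, 3, 0, 0], [1, 0.4, 3, 0, 0], [1, 0, 0, 0, 0]]

```text
clock: 3.65
eef_pos: [0.4774, 0.0365, 0.0923]
tcp_rot: [0.998, -0.061, -0.0, -0.0]
ft_force: [0.7, 0.1, -0.3]
opening: -0.003
finger_force: 0.0
```

>>> step_arm:
  steps:
    - [[1, 0.4, 3, 0, 0], [1, 0.4, 3, 0, 0], [1, 0, 0, 0, 0]]

```text
clock: 4.03
eef_pos: [0.4782, 0.0425, 0.0923]
tcp_rot: [0.998, -0.061, -0.0, -0.0]
ft_force: [0.2, -0.1, 0.6]
opening: -0.006
finger_force: 0.0
```

```bash
python3 - <<'E'
from h import *
save("wrist","w2.png",(60,60,420,330),2)
E
```

```text
(no output)
```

View pics/w2.png

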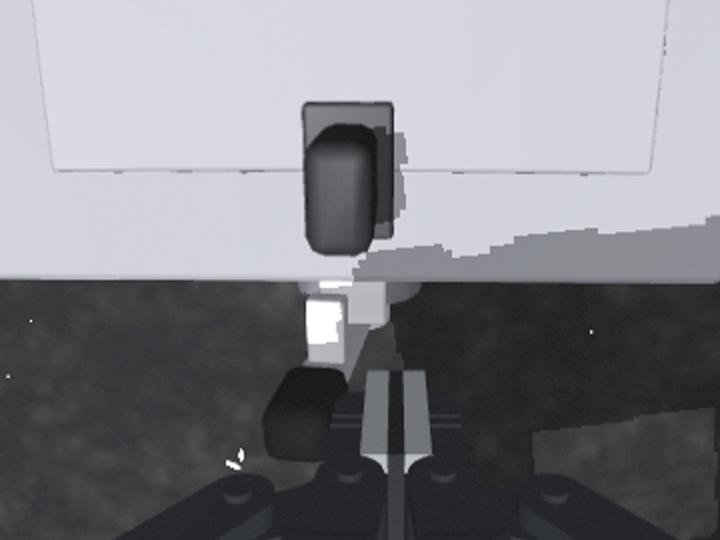

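The crop shows the knob at (305,415) against the left finger and leaning left of the lip at (365,300). Contact has been made with little force so far, so I'll keep pushing left carefully.

>>> step_arm:
  steps:
    - [[1, 0.4, 3, 0, 0], [1, 0.2, 2, 0, 0], [1, 0, 0, 0, 0]]

```text
clock: 4.45
eef_pos: [0.4788, 0.0474, 0.0923]
tcp_rot: [0.998, -0.061, -0.0, -0.0]
ft_force: [-0.3, -0.3, -0.9]
opening: -0.0
finger_force: 0.0
```

>>> step_arm:
  steps:
    - [[1, 0.4, 3, 0, 0], [1, 0.2, 2, 0, 0], [1, 0, 0, 0, 0]]

```text
clock: 4.82
eef_pos: [0.4794, 0.0522, 0.0922]
tcp_rot: [0.998, -0.061, -0.0, 0.0]
ft_force: [0.8, -4.4, -2.3]
opening: -0.002
finger_force: 1.7
```

>>> step_arm:
  steps:
    - [[1, 0.2, 1.5, 0, 0], [1, 0, 0, 0, 0]]

```text
clock: 5.08
eef_pos: [0.4795, 0.0533, 0.092]
tcp_rot: [0.998, -0.061, -0.0, 0.001]
ft_force: [-0.5, -7.7, -2.6]
opening: -0.0
finger_force: 3.6
```

```bash
python3 - <<'E'
from h import *
save("wrist","w3.png",(60,60,420,330),2);print(robot.state()["ft_force"])
E
```

```text
[-2.85244326e-03 -7.62402516e+00 -2.82851107e+00]
```

View pics/w3.png

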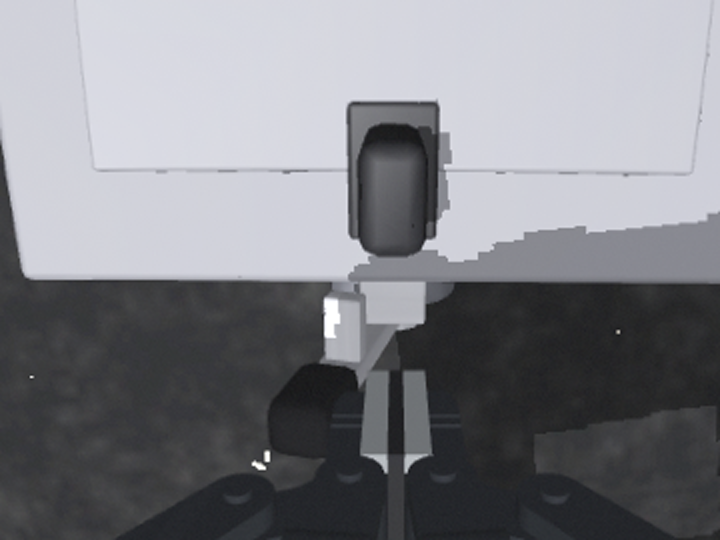

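The lever is blocked to the left: 7.6 N with it tilted about 0.24 rad, and the hook at (345,320) is clear of the lip centre. The free side is therefore right. I'll back off, go over the knob and push from its left.

>>> step_arm:
  steps:
    - [[1, -3, -12, 0, 0], [1, 0, 0, 42, 0], [1, 4, 58, 0, 0], [1, 0, 0, 0, 0], [1, 0, 0, -40, 0]]

```text
clock: 5.75
eef_pos: [0.482, 0.1, 0.0964]
tcp_rot: [0.998, -0.06, 0.002, -0.001]
ft_force: [0.4, -0.1, -0.7]
opening: -0.002
finger_force: 0.0
```

>>> step_arm:
  steps:
    - [[1, 0, 0, 0, 0], [1, -1, -7, 1, 0], [1, -1, -7, 1, 0], [1, -1, -7, 1, 0], [1, 0, 0, 0, 0]]

```text
clock: 6.38
eef_pos: [0.4779, 0.0781, 0.098]
tcp_rot: [0.998, -0.061, 0.001, -0.0]
ft_force: [0.8, 0.2, -0.7]
opening: -0.001
finger_force: 0.0
```

>>> step_arm:
  steps:
    - [[1, -0.8, -7, 0, 0], [1, -0.8, -7, 0, 0], [1, -0.8, -7, 0, 0], [1, 0, 0, 0, 0]]

```text
clock: 6.88
eef_pos: [0.4751, 0.0572, 0.0971]
tcp_rot: [0.998, -0.061, -0.0, 0.0]
ft_force: [0.3, -0.0, -0.2]
opening: 0.0
finger_force: 0.0
```

>>> step_arm:
  steps:
    - [[1, -1, -9, -1, 0], [1, -1, -9, -1.5, 0], [1, -1, -9, -4, 0], [1, -1, -8, -5, 0]]

```text
clock: 7.38
eef_pos: [0.4712, 0.022, 0.0856]
tcp_rot: [0.998, -0.061, 0.0, 0.0]
ft_force: [-0.4, -0.0, 2.1]
opening: -0.005
finger_force: 0.8
```

>>> step_arm:
  steps:
    - [[1, -1, -9, -5, 0], [1, -1, -8, -8, 0], [1, -0.5, -6, -8, 0], [1, -0.5, -5, -8, 0]]

```text
clock: 7.88
eef_pos: [0.4681, -0.0056, 0.0561]
tcp_rot: [0.998, -0.061, -0.0, -0.0]
ft_force: [-0.5, 1.9, 0.9]
opening: 0.002
finger_force: 0.7
```

>>> step_arm:
  steps:
    - [[1, -0.3, -3, -7, 0], [1, -0.2, -2, -7, 0], [1, -0.2, -2, -5, 0], [1, 0, 0, 0, 0]]

```text
clock: 8.38
eef_pos: [0.4674, -0.0123, 0.0374]
tcp_rot: [0.998, -0.061, -0.0, 0.0]
ft_force: [0.2, -0.1, 0.4]
opening: 0.003
finger_force: 0.0
```

>>> step_arm:
  steps:
    - [[1, 0, -1, -4, 0], [1, 0, 0, 0, 0], [1, 0, 0, 50, 0], [1, -2, 20, 60, 0], [0.4, 0, 30, 60, 0]]

```text
clock: 9.0
eef_pos: [0.4652, 0.0346, 0.2011]
tcp_rot: [0.998, -0.062, 0.0, 0.0]
ft_force: [1.4, -0.2, 0.5]
opening: 0.203
finger_force: 0.0
```

>>> step_arm:
  steps:
    - [[0.4, 0, 0, 0, 0], [0.4, 0, 0, 0, 0]]

```text
clock: 9.25
eef_pos: [0.4654, 0.0345, 0.1985]
tcp_rot: [0.998, -0.061, -0.0, 0.0]
ft_force: [0.0, -0.2, -0.5]
opening: 0.601
finger_force: 0.0
```

```bash
python3 - <<'E'
from h import *
s=robot.state();print(s["eef_pos"],s["opening"]);c=calibration("wrist")
np.save("w4.npy",c,allow_pickle=True)
save("wrist","w4.png",None,1.5)
E
```

```text
[0.46535065 0.03449789 0.19850095] 0.6014159091035536
```

View pics/w4.png

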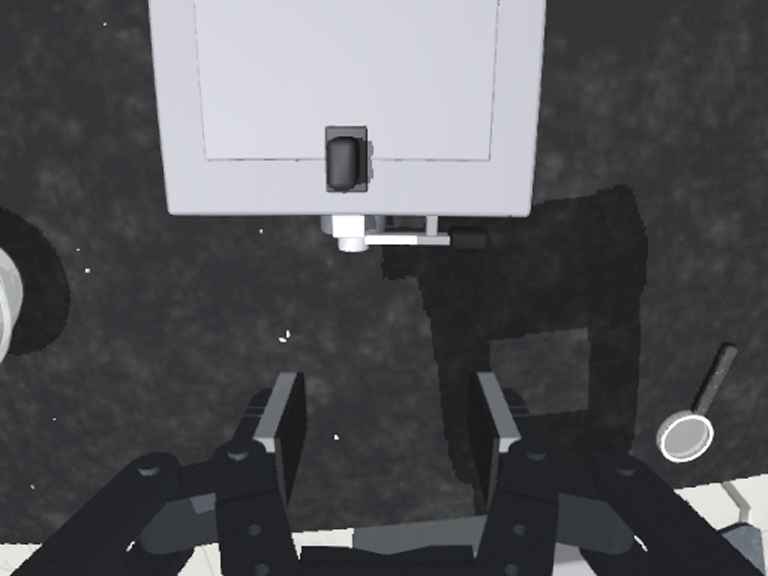

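The lever lies level to the right, with the knob at (467,238). The fin is at (343,163), the lid's front corners are at (168,214) and (529,216), and the case is unmoved.

```bash
python3 - <<'E'
from h import *
c=np.load("w4.npy",allow_pickle=True).item()
g=lambda u,v,z:onz(c,(u/1.5,v/1.5),z).round(4)
print("FL",g(168,214,.07),"FR",g(529,216,.07),"base",g(347,158,.072),"top",g(344,163,.104))
d=g(168,214,.07)-g(529,216,.07);print(np.hypot(*d[:2]),np.degrees(np.arctan2(d[1],d[0]))-90)
E
```

```text
FL [0.5144 0.1485 0.07  ] FR [ 0.489 -0.047  0.07 ] base [0.5311 0.0464 0.072 ] top [0.5308 0.0454 0.104 ]
0.19714312060023803 -7.402589049798493
```

>>> step_arm:
  steps:
    - [[0.4, 35, 6, 0, 0], [0.4, 31, 5.5, -30, 0], [0.4, 0, 0, -50, 0], [0.4, 0, 0, -40, 0], [0.4, 0, 0, 0, 0]]

```text
clock: 9.93
eef_pos: [0.5293, 0.0454, 0.075]
tcp_rot: [0.998, -0.061, -0.004, 0.0]
ft_force: [-0.6, 0.0, 0.3]
opening: 0.602
finger_force: 0.0
```

>>> step_arm:
  steps:
    - [[0.4, 0, 0, 0, 0], [1, 0, 0, 0, 0], [1, 0, 0, 0, 0], [1, 0, 0, 0, 0], [1, 0, 0, 0, 0]]
  force: 20

```text
clock: 10.55
eef_pos: [0.532, 0.0467, 0.0804]
tcp_rot: [0.998, -0.061, 0.001, -0.001]
ft_force: [-1.1, 5.9, 6.2]
opening: 0.156
finger_force: 26.3
```

>>> step_arm:
  steps:
    - [[1, 8.2, -1, 20.3, 0], [1, 11.7, -1.4, 18.5, 0], [1, 0, 0, 0, 0]]

```text
clock: 10.92
eef_pos: [0.5524, 0.0442, 0.1198]
tcp_rot: [0.998, -0.061, 0.001, -0.001]
ft_force: [-2.1, 6.2, 3.9]
opening: 0.158
finger_force: 25.4
```

>>> step_arm:
  steps:
    - [[1, 14.6, -1.8, 16.2, 0], [1, 17.3, -2.1, 13.3, 0], [1, 19.3, -2.4, 10.2, 0], [1, 0, 0, 0, 0]]

```text
clock: 11.42
eef_pos: [0.6037, 0.0378, 0.1588]
tcp_rot: [0.998, -0.061, 0.001, -0.001]
ft_force: [-0.2, 5.4, 3.6]
opening: 0.158
finger_force: 24.8
```

```bash
python3 - <<'E'
from h import *
save("scene","s5.png",(170,150,370,300),4)
E
```

```text
(no output)
```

View pics/s5.png

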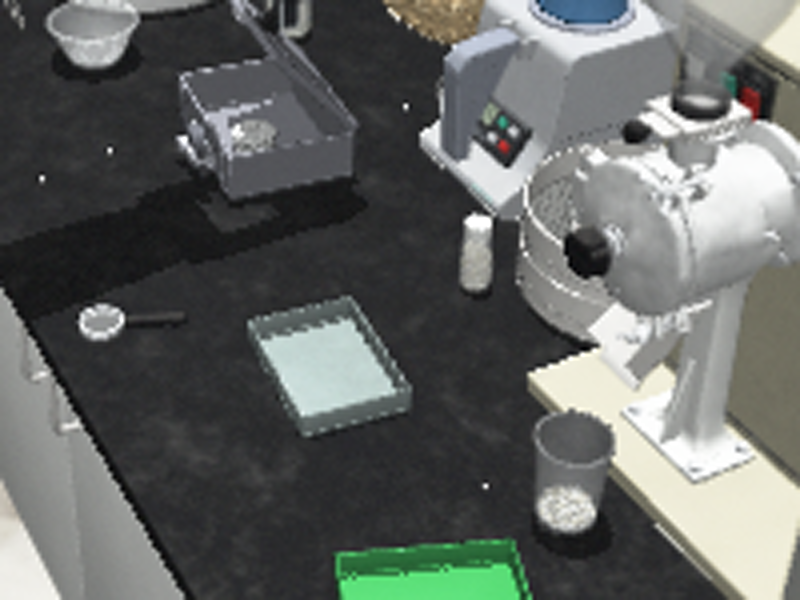

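The lid is opening, at about 50°, and the dish is visible inside at (250,135). I'll carry on along the arc.

>>> step_arm:
  steps:
    - [[1, 20.7, -2.6, 6.6, 0], [1, 21.5, -2.6, 3, 0], [1, 21.7, -2.7, -0.9, 0], [1, 0, 0, 0, 0]]

```text
clock: 11.98
eef_pos: [0.6677, 0.0297, 0.167]
tcp_rot: [0.998, -0.061, 0.001, -0.0]
ft_force: [0.9, 4.4, 4.0]
opening: 0.155
finger_force: 25.6
```

>>> step_arm:
  steps:
    - [[1, 21.2, -2.6, -4.7, 0], [1, 20, -2.5, -8.3, 0], [1, 0, 0, 0, 0]]

```text
clock: 12.35
eef_pos: [0.7092, 0.0246, 0.1541]
tcp_rot: [0.998, -0.061, 0.001, -0.0]
ft_force: [2.6, 3.6, 4.9]
opening: 0.16
finger_force: 27.5
```

>>> step_arm:
  steps:
    - [[1, 9, -1.1, -5.3, 0], [1, 0, 0, 0, 0]]

```text
clock: 12.6
eef_pos: [0.7178, 0.0236, 0.149]
tcp_rot: [0.998, -0.061, 0.001, -0.0]
ft_force: [2.9, 4.2, 5.3]
opening: 0.159
finger_force: 28.5
```

>>> step_arm:
  steps:
    - [[0.5, 0, 0, 0, 0], [0.5, 0, 0, 0, 0], [0.5, 0, 0, 0, 0]]

```text
clock: 12.98
eef_pos: [0.7166, 0.023, 0.1478]
tcp_rot: [0.998, -0.061, -0.0, 0.0]
ft_force: [0.7, 0.1, 0.1]
opening: 0.5
finger_force: 0.0
```

>>> step_arm:
  steps:
    - [[0.5, 8, -1, 5, 0], [0.5, 0, 0, 30, 0], [0.5, 0, 0, 50, 0], [0.5, 0, 0, 60, 0], [0.5, 0, 0, 0, 0]]

```text
clock: 13.6
eef_pos: [0.726, 0.0221, 0.2995]
tcp_rot: [0.998, -0.061, 0.004, -0.0]
ft_force: [-0.7, -0.6, -0.6]
opening: 0.497
finger_force: 0.0
```

>>> step_arm:
  steps:
    - [[0, -46, 3, 0, 0], [0, -46, 3, 0, 0], [0, -46, 3, 0, 0], [0, -44, 3, 0, 0], [0, -44, 3, 0, 0]]

```text
clock: 14.22
eef_pos: [0.4975, 0.0372, 0.2925]
tcp_rot: [0.998, -0.061, -0.0, 0.0]
ft_force: [-0.0, 0.3, 0.3]
opening: 0.998
finger_force: 0.0
```

>>> step_arm:
  steps:
    - [[0, 0, 0, 0, 0], [0, 0, 0, 0, 0]]

```text
clock: 14.48
eef_pos: [0.4992, 0.0371, 0.2929]
tcp_rot: [0.998, -0.061, 0.0, 0.0]
ft_force: [0.6, 0.5, -0.5]
opening: 0.996
finger_force: 0.0
```

```bash
python3 - <<'E'
from h import *
s=robot.state();print(s["eef_pos"],s["opening"]);c=calibration("wrist")
np.save("w5.npy",c,allow_pickle=True)
save("wrist","w5.png",None,1.5)
E
```

```text
[0.49918894 0.03711282 0.29286577] 0.9962684665769014
```

View pics/w5.png

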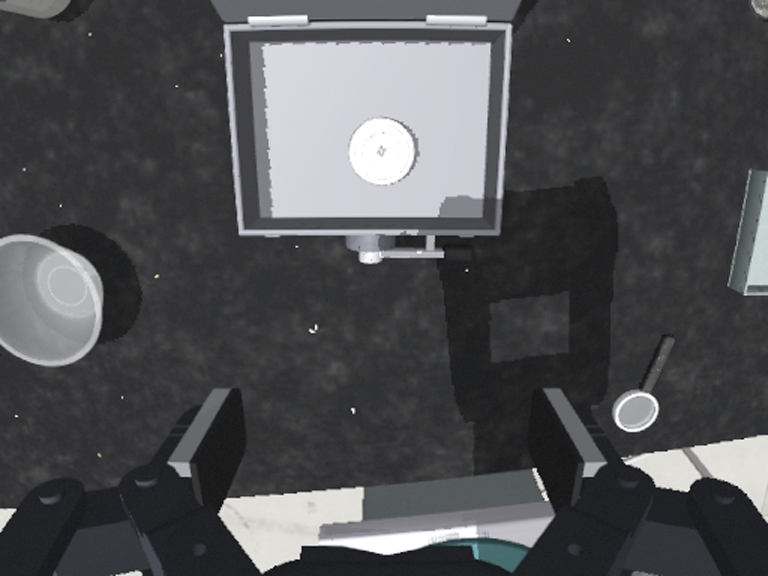

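The lid stands open. The dish is upright at (382,151), near the case centre, and the lever at (445,255) is still over.

```bash
python3 - <<'E'
from h import *
c=np.load("w5.npy",allow_pickle=True).item()
im=cv2.imread("pics/w5.png");g=cv2.cvtColor(im,cv2.COLOR_BGR2GRAY)
m=np.zeros_like(g);m[105:198,335:428]=(g[105:198,335:428]>235)
q=max(cv2.findContours(m,0,1)[0],key=cv2.contourArea);e=cv2.minEnclosingCircle(q);print(e)
for z in(.031,.029):print(onz(c,np.array(e[0])/1.5,z))
ga=lambda u,v,z:onz(c,(u/1.5,v/1.5),z)
P=[ga(240,235,.06),ga(500,235,.06),ga(510,26,.06),ga(226,26,.06)];print(np.mean(P,0),np.array(P).round(3).tolist())
print(robot.state()["q"])
E
```

```text
((380.5, 151.5), 33.3542594909668)
[0.5591319  0.03395013 0.031     ]
[0.55902911 0.03398868 0.029     ]
[0.57394917 0.04034524 0.06      ] [[0.513, 0.147, 0.06], [0.489, -0.049, 0.06], [0.635, -0.065, 0.06], [0.659, 0.128, 0.06]]
[ 2.32449815e-02 -2.76223820e-01  1.71268038e+00 -1.49565489e-05
  1.70554897e+00  1.71632141e+00]
```

>>> step_arm:
  steps:
    - [[0.1, 20, -1, -30, 10], [0.1, 20, -1, -40, 10], [0.1, 20, -1, -50, 10], [0.1, 0, 0, -50, 0], [0.1, 0, 0, 0, 0]]

```text
clock: 15.15
eef_pos: [0.5575, 0.034, 0.1187]
tcp_rot: [0.98, 0.199, -0.004, -0.001]
ft_force: [-0.1, 0.3, 1.3]
opening: 0.9
finger_force: 0.0
```

>>> step_arm:
  steps:
    - [[0.1, 0, 0, -50, 0], [0.1, 0, 0, -40, 0], [0.1, 0, 0, -15, 0], [0.1, 0, 0, 0, 0]]

```text
clock: 15.65
eef_pos: [0.5594, 0.0342, 0.019]
tcp_rot: [0.98, 0.199, 0.0, 0.0]
ft_force: [0.0, 0.1, 0.3]
opening: 0.9
finger_force: 0.0
```

>>> step_arm:
  steps:
    - [[0.1, 0, 0, -8, 0], [0.1, 0, 0, 0, 0], [0.5, 0, 0, 0, 0], [0.5, 0, 0, 0, 0], [0.5, 0, 0, 0, 0]]
  force: 25

```text
clock: 16.27
eef_pos: [0.559, 0.0342, 0.0106]
tcp_rot: [0.98, 0.199, 0.0, 0.0]
ft_force: [-2.9, -0.5, 7.0]
opening: 0.542
finger_force: 25.7
```

>>> step_arm:
  steps:
    - [[0.7, 0, 0, 0, 0], [0.7, 0, 0, 0, 0]]

```text
clock: 16.52
eef_pos: [0.559, 0.0342, 0.0106]
tcp_rot: [0.98, 0.199, 0.0, 0.0]
ft_force: [-1.6, 0.3, 5.9]
opening: 0.545
finger_force: 25.7
```

>>> step_arm:
  steps:
    - [[0.7, 0, 0, 15, 0], [0.7, 0, 0, 20, 0], [0.7, 0, 0, 40, 0], [0.7, 0, 0, 40, 0], [0.7, 0, 0, 0, 0]]

```text
clock: 17.15
eef_pos: [0.5603, 0.0342, 0.1299]
tcp_rot: [0.98, 0.199, 0.003, 0.001]
ft_force: [-0.4, -0.3, 0.5]
opening: 0.543
finger_force: 25.9
```

```bash
python3 - <<'E'
from h import *
s=robot.state();print(s["opening"],s["finger_force"],s["eef_pos"])
save("wrist","w6.png",(130,180,400,384),2.9)
E
```

```text
0.5434648059546872 25.874448763788678 [0.56027804 0.03418675 0.12990255]
```

View pics/w6.png

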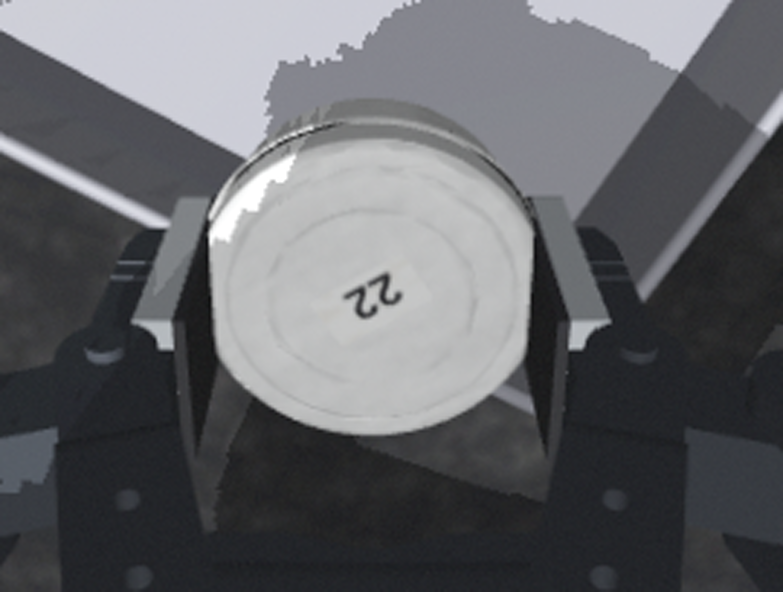

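The dish is held level and centred between the pads, at (370,290). I'll carry it to the tray.

>>> step_arm:
  steps:
    - [[0.7, 0, -10, 30, 0], [0.7, -15, -50, 0, -6], [0.7, -15, -50, 0, -6], [0.7, -15, -50, 0, -6], [0.7, -15, -50, 0, -6]]

```text
clock: 17.82
eef_pos: [0.4976, -0.1772, 0.1543]
tcp_rot: [1.0, -0.01, -0.0, -0.0]
ft_force: [0.9, -0.1, -0.2]
opening: 0.541
finger_force: 25.9
```

>>> step_arm:
  steps:
    - [[0.7, -15, -50, 0, -6], [0.7, -15, -50, 0, 0], [0.7, -15, -50, 0, 0], [0.7, -8, -33, 0, 0], [0.7, 0, 0, 0, 0]]

```text
clock: 18.45
eef_pos: [0.4446, -0.3604, 0.1539]
tcp_rot: [0.998, -0.062, -0.001, -0.0]
ft_force: [-0.4, 0.1, -0.0]
opening: 0.546
finger_force: 25.9
```

>>> step_arm:
  steps:
    - [[0.7, 0, 0, -40, 0], [0.7, 0, 0, -40, 0], [0.7, 0, 0, -30, 0], [0.7, 0, 0, -20, 0], [0.7, 0, 0, 0, 0]]

```text
clock: 19.08
eef_pos: [0.4454, -0.3579, 0.0237]
tcp_rot: [0.998, -0.061, -0.001, -0.001]
ft_force: [0.8, -0.4, 0.4]
opening: 0.543
finger_force: 25.9
```

>>> step_arm:
  steps:
    - [[0.7, 0, 0, -10, 0], [0.7, 0, 0, -5, 0], [0.7, 0, 0, -3, 0], [0.7, 0, 0, 0, 0]]

```text
clock: 19.58
eef_pos: [0.4457, -0.3589, 0.0069]
tcp_rot: [0.998, -0.061, -0.0, -0.0]
ft_force: [0.2, -0.6, 0.5]
opening: 0.543
finger_force: 25.9
```

>>> step_arm:
  steps:
    - [[0.7, 0, 0, -2, 0], [0.7, 0, 0, 0, 0], [0.25, 0, 0, 0, 0], [0.25, 0, 0, 0, 0], [0.25, 0, 0, 0, 0]]

```text
clock: 20.2
eef_pos: [0.4457, -0.3588, 0.0049]
tcp_rot: [0.998, -0.061, -0.0, -0.0]
ft_force: [0.4, 0.2, 0.4]
opening: 0.75
finger_force: 0.0
```

>>> step_arm:
  steps:
    - [[0.25, 0, 0, 15, 0], [0.25, 0, 0, 30, 0], [0.25, 0, 0, 60, 0], [0.25, 0, 0, 60, 0], [0.25, -40, 0, 50, 0]]

```text
clock: 20.82
eef_pos: [0.4072, -0.3586, 0.2223]
tcp_rot: [0.998, -0.06, 0.001, 0.001]
ft_force: [-0.1, -0.8, 0.0]
opening: 0.753
finger_force: 0.0
```

>>> step_arm:
  steps:
    - [[0.25, 0, 0, 0, 0], [0.25, 0, 0, 0, 0], [0.25, 0, 0, 0, 0]]

```text
clock: 21.2
eef_pos: [0.4067, -0.3585, 0.2175]
tcp_rot: [0.998, -0.061, -0.001, -0.001]
ft_force: [-0.5, -0.4, -0.5]
opening: 0.752
finger_force: 0.0
```

```bash
python3 - <<'E'
from h import *
s=robot.state();print(s["ft_force"],s["eef_pos"]);c=calibration("wrist")
a=cv2.cvtColor(get_image("wrist"),cv2.COLOR_RGB2BGR);b=cv2.cvtColor(get_image("scene"),cv2.COLOR_RGB2BGR)
b=cv2.resize(b[130:280,170:320],(384,384),interpolation=cv2.INTER_CUBIC)
o=np.hstack([a,b]);print(o.shape);cv2.imwrite("pics/end.png",cv2.resize(o,(800,int(384*800/896))))
for p in((.447,-.359,.025),(.447,-.359,.026)):print(proj(c,p)*800/896)
E
```

```text
[-0.46413217 -0.39850187 -0.48281997] [ 0.40673697 -0.35848817  0.2174809 ]
(384, 896, 3)
[225.74257445 111.73914944]
[225.72775476 111.8531791 ]
```

View pics/end.png

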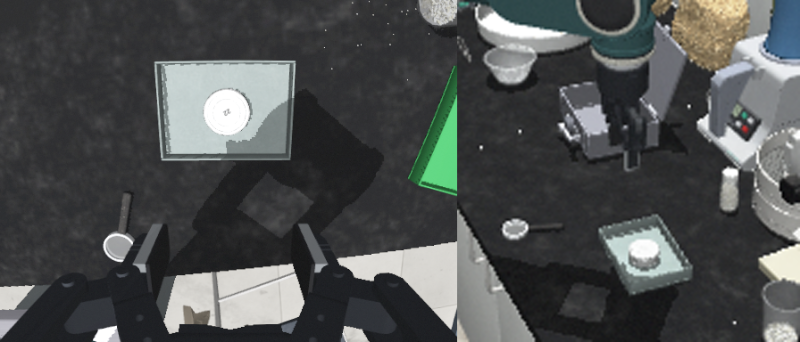

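The dish lies flat in the middle of the grey tray at (227,112). The lid stands open behind the case, and the robot is clear of everything.

```bash
python3 -c "
from bench import robot
print(robot.close_job())"
```

```text
the job is handed in; nothing more can be done
None
```

The job is handed in: the lever swung over to its free right side, the lid stands open past upright and the dish lies flat in the middle of the grey tray, with the case, bowl and vial still in place in the pictures; I did not check the bottle at the end, and no verdict was returned.

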